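Stand the fallen splash shield back up and start the stirrer

ROBOT

A 7-joint arm with a two-finger parallel gripper is mounted at the origin on the work surface. World frame = base frame: x ahead of the robot, y to its left, z up, the work surface at z = 0. Lengths are in m, angles in rad, forces in N, time in s.
With the tool pointing down it reaches from about 0.4 to 0.85 m from the base axis. Payload 10.4 kg.
Tool frame: the origin (TCP) lies midway between the tips of the shut fingers; the grasp point (between the pads) lies 19 mm behind it; z points along the fingers, y is the line along which they close (so a half turn about z gives the same grasp; the last joint's range is limited). The gripper opens to 85 mm and grips with 20 to 120 N. Pads are 22 mm wide; open, the fingers measure 114 mm over their backs; the gripper's body (76 mm by 85 mm) begins 54 mm behind the grasp point. The pads swing forward as they close: fully open they stand 13 mm farther back than shut.
Start: joints at [1.18, 0.332, -0.065, 1.46, 0.022, 1.35, -0.088], TCP at [0.225, -0.583, 0.231] pointing down, gripper open.
Joint ranges: [-2.6, 2.6], [-0.5, 2.12], [-1.47, 1.34], [0.16, 2.42], [-1.27, 4.41], [0.06, 2.06], [-2.6, 2.6]. Speed limits (rad/s): [2.22, 2.22, 2.79, 2.79, 3.14, 3.14, 3.14].

INTERFACE

Orientations are given as a unit quaternion [x, y, z, w].
In Python, from workcell import manip gives the robot as it stands. The module is installed in compiled form; this text tells all that it offers. Calls block until the motion is done:
- manip.move_ptp(position, orientation): joint-space move of the TCP to a pose.
- manip.move_linear(position, v=0.15, rot=None): straight line of the TCP; rot=None keeps the orientation; v is the mean speed in m/s.
- manip.set_joints(angles): joint-space move.
- manip.let_go() and manip.grab(): open the fingers fully, or close them until they stop; the grip force is fixed at half the most.
- manip.sleep(seconds).
- manip.solve_ik(position, orientation): joint angles nearest the present ones, or None.
- manip.get_obs(): the state.
- manip.camera(name): name is "scene" or "top" or "wrist"; returns a dict with "frame" (420x560x3 uint8, red, green, blue), "range_z" (420x560 float32, m along the optical axis (not along the pixel's ray), 0 where there is no reading), "K" (3x3 intrinsics, pixels), "pose" (4x4, takes a point from camera to world coordinates); the wrist camera has in their place "tool_from_camera" (4x4, takes a point from camera to tool coordinates, whose origin is the TCP and whose axes are the flange's). Camera axes: x right, y down, z forward; pixel columns grow to the right and rows downward; lengths in m; the calibration is good to about 2 mm. A picture is of the moment at which its call begins: read the wrist's pose just before it.
A pose or a line that the arm cannot do raises manip.Unreachable and nothing moves.
- manip.finish_job(): hands the job in; it is judged then, once.
Trained networks look in the newest picture that a camera, given by its name, has taken for a name from the list of things; names that differ only in an ending like _2 or _b are one class to them, and where a whole thing is asked for, a point or a joint stands for the part that bears it (a point fixed in the world has none). Each returns a list of dicts, best first, with "confidence" (0 to 1); they miss things now and then, are a little off and sometimes report something else, mostly with a low value. They report only what shows in the picture. A call takes as long as a camera call. They do not tell look-alikes from the thing itself.
- manip.spot_in(camera, name): "position" ([column, row] in pixels, amid what is visible of it).
- manip.trace(camera, name): "mask" (420x560 bool, what is visible of it) and "position" ([column, row] in pixels, amid what is visible of it).
- manip.tip_of(camera, name): "position" ([column, row] in pixels: a listed point, or the origin of a listed thing).
The state is a dict: "time": time; "qpos": joint angles; "qd": joint speeds; "tau": joint torques, N m; "tool_pos": TCP position; "eef_rot": TCP orientation; "ft_force": force on the tool from outside, world axes, zero at the start; "ft_torque": the same for the moment, N m; "gripper_width": finger opening in m; "grip_force": force on a finger pad.
Only numpy, scipy, OpenCV 4.12 (cv2) and the standard library are available. Lean on these libraries where they do the work, as an engineer would, in place of code of your own. Each camera call takes 0.05 s, during which the arm holds its last target. There are 200 camera calls.

TASK

The amber splash shield beside the hot-plate stirrer has fallen onto its back. Stand it up again on its yellow foot where it is, by pushing the raised foot over without lifting the shield off the bench; only when it is standing, press the green start button on the stirrer fully down and let go. Leave the beaker, the jar and the flask where they stand.

Things in the scene. Friction and masses are not known exactly. Their poses are not given: they have to be found in the camera images.
- shield: L-shaped splash shield, 0.55 to 1 kg: amber panel 170 long, 160 wide, 5 thick (mm), square to a heavy foot. It starts with the panel flat on the bench, foot upright like a low wall. Origin: middle of the L's outside corner edge, on the bench both fallen and standing. Own x: along the panel to its free end (up when standing); z: along the foot (up at start); y: along the corner edge
- foot_edge (a point): middle of the free edge of the yellow steel foot plate (80 mm long, 160 wide, 6 thick), at (3, 0, 80) mm in the shield's frame: 80 mm above the bench when fallen, 3 mm when standing. Pushed at its inner face (over the panel) near the top, level along the shield's -x, with 2 to 4 N, the shield rolls about its corner edge; past some 30 degrees its weight finishes the job
- panel_end (a point): middle of the panel's free end, 170 mm from the corner edge along the shield's own x: on the bench when fallen, 170 mm above it when standing. The panel rises as the foot goes down, so nothing should hang over it behind the pushing finger
- hotplate: white hot-plate stirrer, fixed, 240 mm along its own x, 170 along y; origin: centre of its underside. The control ledge, 70 mm high, is the end nearest the robot (own x -120 to -42 mm); the heating plate, 98 mm high, fills own x -42 to 112 mm. The fallen shield lies on its -y side, with its foot at the near end and room for the foot to come down clear of the stirrer
- start_top (a point): centre of the top of the round green start button (28 mm across) on the stirrer's ledge, in a black housing; it is pressed straight down, travels 6 mm against a spring, needs about 4 N to go fully down and springs back when released
- start (a joint): travel of the start button, in m: 0 released, 0.006 fully down
- beaker: empty glass beaker standing on the heating plate, 68 mm across and 90 mm high; origin at the centre of its underside. To be left alone
- jar: amber glass jar with a steel cap, 68 mm across and 100 mm high; origin at the centre of its underside. To be left alone
- flask: green conical flask, 82 mm across at its foot and 105 mm high; origin at the centre of its underside. To be left alone
Things that resemble listed ones, but are neither listed nor needed, are in the scene too. There is more than one size of the shield; the one meant has the size given above.

How it is judged:
On the way, in this order (a step that is already met when the one before it is completed fails the run):
1. the shield stands upright on its foot, at rest (angle between shield's own x axis and vertical below 0.08 rad and angular speed of shield below 0.1 rad/s), for 0.2 s.
2. the start button is pressed down (value of joint start above 0.0045 m), for 0.05 s.
At the end, for the whole second after the job is handed in: the shield stands upright (within about 4.5 degrees) and still on its foot, within 60 mm of where its corner edge lay and with the foot towards the stirrer; the start button has been pressed and is up again; the beaker, jar and flask are within 25 mm of where they stood (angle between shield's own x axis and vertical below 0.08 rad and height (world z) of foot_edge below 0.012 m and distance of shield from where it was at the start of the episode below 0.06 m and y of foot_edge in the frame of hotplate above -0.26 m and linear speed of shield below 0.02 m/s and value of joint start below 0.002 m and distance of each of beaker, jar, flask from where it was at the start of the episode below 0.025 m); the robot touches nothing.
It fails at once if the start button is pressed before the shield stands (value of joint start above 0.003 m and angle between shield's own x axis and vertical above 0.2 rad).
It fails at once if the shield is lifted off the bench (height (world z) of shield above 0.03 m).
It fails at once if the beaker, jar or flask is pushed away, lifted or tipped over (distance of any of beaker, jar, flask from where it was at the start of the episode above 0.04 m or angle between any of beaker, jar, flask's own z axis and vertical above 0.5 rad).
It also fails if it takes over 45 s, if anything falls off the work surface, if the arm or the gripper's body presses on something with over 40 N, if the wrist force passes 120 N, or if a joint passes its speed limit or range.

## Working session

There is one attempt and no reset: what is moved stays moved. The work goes in short steps, each a Python script; the robot and the scene stay as the last script left them, time stands still between calls to the robot, and variables do not carry over. Pictures are saved under pics/ and viewed, at most 10 in all, crops included, and the job is handed in when it is done.

```bash
mkdir -p pics; cat > h.py <<'E'
import numpy as np, cv2
from workcell import manip
def shot(cam, fn=None):
    c=manip.camera(cam)
    if fn: cv2.imwrite('pics/'+fn, cv2.cvtColor(c["frame"],cv2.COLOR_RGB2BGR))
    return c
def cloud(c):
    K=c["K"]; z=c["range_z"].astype(float); v,u=np.mgrid[:z.shape[0],:z.shape[1]]
    P=np.stack([(u-K[0,2])/K[0,0]*z,(v-K[1,2])/K[1,1]*z,z],-1)
    W=P@c["pose"][:3,:3].T+c["pose"][:3,3]; W[z==0]=np.nan
    return W
E
python3 - <<'E'
from h import *
o=manip.get_obs(); print(o["time"],o["tool_pos"],o["eef_rot"])
for cam in ("scene","top"):
    c=shot(cam,cam+"0.png"); W=cloud(c); np.save(cam+"W.npy",W); np.save(cam+"F.npy",c["frame"])
    print(cam,c["pose"][:3,3].round(2))
    for n in ("shield","foot_edge","panel_end","start_top","hotplate","beaker","jar","flask"):
        for d in manip.tip_of(cam,n)[:3]:
            u,v=np.round(d["position"]).astype(int); print(n,(u,v),round(d["confidence"],2),W[np.clip(v,0,419),np.clip(u,0,559)].round(3))
print(manip.get_obs()["time"])
E
```

```text
0.0 [ 0.2246063  -0.58286392  0.23051943] [ 9.83134275e-01  1.82883900e-01 -1.54906184e-04 -6.73369114e-04]
scene [ 0.92 -0.6   1.02]
shield (np.int64(329), np.int64(279)) 0.67 [ 0.6   -0.078  0.005]
shield (np.int64(167), np.int64(227)) 0.57 [ 0.212 -0.245  0.019]
foot_edge (np.int64(162), np.int64(216)) 0.64 [ 0.202 -0.244  0.054]
foot_edge (np.int64(281), np.int64(325)) 0.23 [ 0.597 -0.242  0.006]
panel_end (np.int64(122), np.int64(255)) 0.9 [nan nan nan]
panel_end (np.int64(279), np.int64(325)) 0.78 [ 0.594 -0.245  0.007]
panel_end (np.int64(333), np.int64(260)) 0.54 [ 0.599 -0.072  0.078]
start_top (np.int64(378), np.int64(208)) 0.74 [0.592 0.103 0.099]
start_top (np.int64(354), np.int64(168)) 0.45 [0.466 0.176 0.089]
hotplate (np.int64(379), np.int64(210)) 0.61 [0.595 0.106 0.091]
beaker (np.int64(401), np.int64(198)) 0.64 [0.621 0.149 0.12 ]
jar (np.int64(176), np.int64(338)) 0.65 [ 0.477 -0.428  0.062]
jar (np.int64(400), np.int64(199)) 0.18 [0.62  0.148 0.116]
flask (np.int64(228), np.int64(371)) 0.56 [ 0.604 -0.403  0.058]
top [ 0.25 -0.06  1.25]
shield (np.int64(366), np.i
[... 267 characters left out ...]
nt64(153)) 0.62 [ 0.618 -0.08   0.01 ]
panel_end (np.int64(361), np.int64(164)) 0.87 [ 0.587 -0.238  0.009]
panel_end (np.int64(411), np.int64(327)) 0.73 [ 0.186 -0.345  0.001]
start_top (np.int64(184), np.int64(204)) 0.68 [0.475 0.186 0.094]
hotplate (np.int64(194), np.int64(180)) 0.75 [0.53  0.163 0.099]
hotplate (np.int64(293), np.int64(159)) 0.62 [ 0.605 -0.068 -0.   ]
hotplate (np.int64(433), np.int64(217)) 0.43 [ 0.439 -0.389  0.081]
beaker (np.int64(191), np.int64(151)) 0.8 [0.575 0.155 0.18 ]
beaker (np.int64(197), np.int64(179)) 0.54 [0.533 0.157 0.096]
jar (np.int64(434), np.int64(221)) 0.83 [ 0.43  -0.392  0.079]
flask (np.int64(424), np.int64(167)) 0.66 [ 0.567 -0.383  0.052]
0.9
```

View pics/scene0.png

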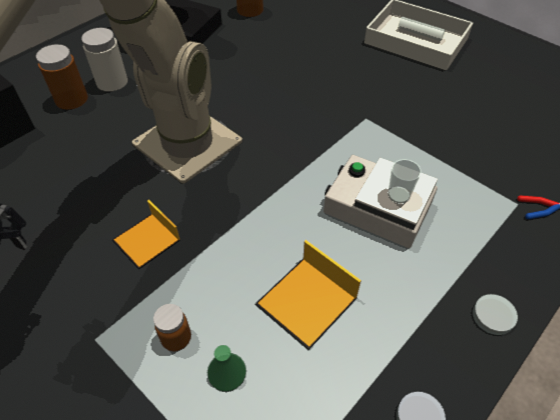

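View pics/top0.png

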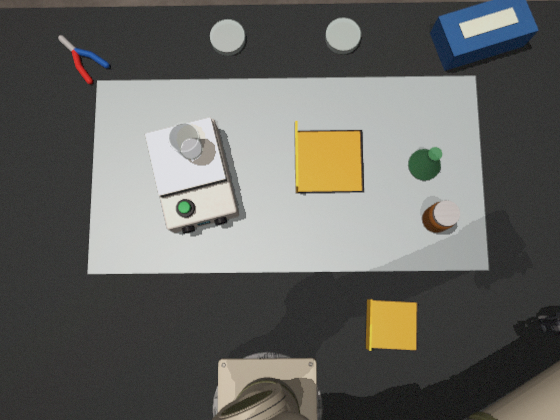

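Top view: two candidates, a large shield at (330,161) with its foot on the left, near the stirrer, and a small one at (392,325). The stirrer's green button is at (185,208), the jar at (440,215) and the flask at (425,165). I'll measure both shields and enlarge the likely one.

```bash
python3 - <<'E'
from h import *
for cam in ("scene","top"):
    W=np.load(cam+"W.npy"); F=np.load(cam+"F.npy"); h=cv2.cvtColor(F,cv2.COLOR_RGB2HSV)
    m=((h[...,0]>12)&(h[...,0]<32)&(h[...,1]>180)&(h[...,2]>80)).astype(np.uint8)
    n,l,s,_=cv2.connectedComponentsWithStats(m)
    for i in range(1,n):
        if s[i,4]<300: continue
        P=W[l==i]; P=P[~np.isnan(P[:,0])]
        lo=P[P[:,2]<0.014]; hi=P[P[:,2]>0.025]
        if len(lo)<50: continue
        (c,sz,a)=cv2.minAreaRect(lo[:,:2].astype(np.float32))
        print(cam,s[i,:4],"panel c",np.round(c,3),"size",np.round(sz,3),"ang",round(a,1),"z",np.median(lo[:,2]).round(4))
        print("  corners",cv2.boxPoints((c,sz,a)).round(3).tolist())
        if len(hi): print("  foot n",len(hi),"mean",hi.mean(0).round(3),"zmax",np.percentile(hi[:,2],98).round(3),"xr",np.percentile(hi[:,0],[1,99]).round(3),"yr",np.percentile(hi[:,1],[1,99]).round(3)); 
        if len(hi): t=hi[hi[:,2]>hi[:,2].max()-.02]; print("   line",np.polyfit(t[:,0],t[:,1],1).round(3))
    g=((h[...,0]>50)&(h[...,0]<75)&(h[...,1]>150)&(h[...,2]>60)); P=W[g]; P=P[(P[:,1]>.05)&(P[:,2]>.06)]
    print("button",len(P),np.median(P,0).round(4),P.min(0).round(3),P.max(0).round(3))
    # stirrer footprint
    q=W[(W[...,2]>.05)&(W[...,2]<.11)&(W[...,1]>.02)&(W[...,0]>.4)&(W[...,0]<.75)&(W[...,1]<.35)]
    r=cv2.minAreaRect(q[:,:2].astype(np.float32)); print("stirrer",np.round(r[0],3),np.round(r[1],3),r[2],cv2.boxPoints(r).round(3).tolist())
F=np.load("topF.npy"); cv2.imwrite("pics/crop.png",cv2.cvtColor(cv2.resize(F[100:240,140:380],None,fx=3.3,fy=3.3,interpolation=cv2.INTER_CUBIC),cv2.COLOR_RGB2BGR))
E
```

```text
scene [114 200  65  67] panel c [ 0.17  -0.288] size [0.139 0.161] ang 86.1 z 0.0036
  corners [[0.08500000089406967, -0.35100001096725464], [0.2460000067949295, -0.3619999885559082], [0.2549999952316284, -0.2240000069141388], [0.0949999988079071, -0.21299999952316284]]
  foot n 222 mean [ 0.201 -0.243  0.046] zmax 0.06 xr [0.143 0.253] yr [-0.247 -0.237]
   line [-0.056 -0.232]
scene [258 241 102 105] panel c [ 0.597 -0.157] size [0.163 0.159] ang 89.7 z 0.0051
  corners [[0.5170000195503235, -0.23800000548362732], [0.6759999990463257, -0.23899999260902405], [0.6769999861717224, -0.07599999755620956], [0.5170000195503235, -0.07500000298023224]]
  foot n 889 mean [ 0.601 -0.078  0.057] zmax 0.082 xr [0.523 0.675] yr [-0.081 -0.074]
   line [ 0.003 -0.079]
button 62 [0.4692 0.1837 0.0916] [0.456 0.172 0.084] [0.48  0.196 0.096]
stirrer [0.548 0.174] [0.253 0.174] 13.615574836730957 [[0.4050000011920929, 0.2290000021457672], [0.44600000977516174, 0.05999999865889549], [0.6909999847412109, 0.11900000274181366], [0.6499999761581421, 0.289000004529953]]
button 6 [0.4651 0.1754 0.0897] [0.459 0.174 0.089] [0.472 0.178 0.096]
stirrer [0.548 0.177] [0.25 0.17] 13.858068466186523 [[0.4059999883174896, 0.2290000021457672], [0.44699999690055847, 0.06400000303983688], [0.6890000104904175, 0.12399999797344208], [0.6489999890327454, 0.289000004529953]]
```

View pics/crop.png

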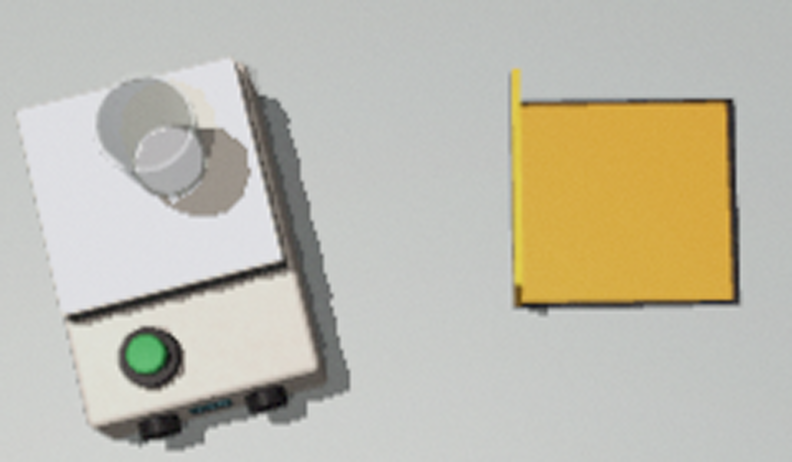

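The large shield is the one meant: its panel measures about 170 x 160 mm and its foot 80 mm high. The small one's foot is only 60 mm high. Its corner edge lies at y≈-0.075, x 0.517–0.677. Next I'll check the wrist camera's location, which orientations are reachable, and refine the button and beaker positions.

```bash
python3 - <<'E'
from h import *
from scipy.spatial.transform import Rotation as R
c=manip.camera("wrist"); print(c["tool_from_camera"].round(3))
o=manip.get_obs()
for yaw in (-180,-135,-90,-45,0,45,90,135):
    q=(R.from_euler('z',yaw,degrees=True)*R.from_quat([1,0,0,0])).as_quat()
    r=[]
    for p in ([.597,-.115,.22],[.597,-.115,.06],[.597,.01,.06],[.47,.184,.085]):
        j=manip.solve_ik(p,q); r.append(None if j is None else np.round(j,2).tolist())
    print(yaw,r)
W=np.load("topW.npy"); print("top btn",W[205:211:2,182:190:3].round(4).reshape(-1,3).tolist())
for cam in("scene","top"):
    W=np.load(cam+"W.npy"); q=W[(W[...,2]>.115)&(W[...,2]<.2)&(W[...,1]>.08)&(W[...,0]>.5)&(W[...,0]<.7)&(W[...,1]<.25)]
    print(cam,len(q),q.min(0).round(3) if len(q) else 0,q.max(0).round(3) if len(q) else 0)
E
```

```text
[[-0.001 -0.96  -0.279  0.07 ]
 [ 1.    -0.001 -0.001 -0.   ]
 [ 0.    -0.279  0.96  -0.143]
 [ 0.     0.     0.     1.   ]]
-180 [[0.67, 0.39, -0.71, 1.5, 0.25, 1.35, 1.51], [0.63, 0.53, -0.66, 1.66, 0.37, 1.07, 1.43], [0.53, 0.55, -0.79, 1.69, 0.44, 1.09, 1.17], [0.47, 0.42, -1.08, 1.9, 0.42, 1.08, 0.79]]
-135 [[0.98, 0.6, -1.24, 1.48, 0.57, 1.46, 2.09], [0.99, 0.84, -1.25, 1.64, 0.83, 1.28, 1.94], [0.8, 0.81, -1.25, 1.67, 0.81, 1.27, 1.73], [0.57, 0.51, -1.23, 1.9, 0.53, 1.13, 1.49]]
-90 [[-0.78, 0.63, 1.32, 1.57, -0.61, 1.42, -2.56], [-0.7, 0.77, 1.16, 1.73, -0.76, 1.17, -2.46], [0.8, 0.81, -1.25, 1.67, 0.81, 1.27, 2.51], [0.57, 0.51, -1.23, 1.9, 0.53, 1.13, 2.27]]
-45 [[0.45, 0.33, -0.42, 1.51, 0.14, 1.33, -2.34], [0.4, 0.47, -0.36, 1.67, 0.19, 1.03, -2.37], [-0.82, 0.61, 0.95, 1.76, -0.56, 1.07, -2.02], [-1.3, 0.3, 0.96, 1.98, -0.3, 1.0, -2.56]]
0 [[0.51, 0.34, -0.5, 1.5, 0.17, 1.34, -1.57], [0.47, 0.48, -0.45, 1.67, 0.24, 1.04, -1.62], [0.41, 0.5, -0.64, 1.69, 0.34, 1.06, -1.9], [0.37, 0.36, -0.96, 1.9, 0.34, 1.05, -2.29]]
45 [[0.56, 0.36, -0.57, 1.5, 0.19, 1.34, -0.81], [0.55, 0.51, -0.55, 1.67, 0.3, 1.06, -0.88], [0.43, 0.51, -0.66, 1.69, 0.35, 1.06, -1.13], [0.42, 0.39, -1.02, 1.9, 0.37, 1.06, -1.54]]
90 [[0.64, 0.38, -0.67, 1.5, 0.23, 1.35, -0.05], [0.6, 0.52, -0.62, 1.66, 0.34, 1.07, -0.12], [0.45, 0.52, -0.69, 1.69, 0.37, 1.07, -0.36], [0.46, 0.41, -1.06, 1.9, 0.4, 1.07, -0.77]]
135 [[0.66, 0.38, -0.69, 1.5, 0.25, 1.35, 0.73], [0.66, 0.54, -0.7, 1.66, 0.39, 1.08, 0.63], [0.48, 0.53, -0.72, 1.69, 0.39, 1.07, 0.42], [0.46, 0.41, -1.07, 1.9, 0.41, 1.07, 0.01]]
top btn [[0.4733, 0.1916, 0.0903], [0.4725, 0.1839, 0.0941], [0.4727, 0.1773, 0.0921], [0.4684, 0.1914, 0.091], [0.4683, 0.1843, 0.0915], [0.4686, 0.1779, 0.0891], [0.4635, 0.191, 0.0925], [0.4631, 0.1837, 0.0941], [0.4636, 0.1774, 0.091]]
scene 1005 [0.569 0.135 0.115] [0.637 0.205 0.192]
top 741 [0.571 0.138 0.115] [0.639 0.205 0.194]
```

```bash
cat >> h.py <<'E'
from scipy.spatial.transform import Rotation as R
QD=(R.from_euler('z',90,degrees=True)*R.from_quat([1,0,0,0])).as_quat()
QT=(R.from_euler('x',-15,degrees=True)*R.from_quat(QD)).as_quat()
def st(tag=""):
    o=manip.get_obs(); print(tag,round(o["time"],2),o["tool_pos"].round(4),"F",np.round(o["ft_force"],2),"qd",np.abs(o["qd"]).max().round(2)); return o
E
python3 - <<'E'
from h import *
manip.grab(); st("shut")
manip.move_ptp([.597,-.125,.25],QT); st("above")
manip.move_linear([.597,-.125,.062],v=.12); f0=st("down")
for y in (-.10,-.09,-.08,-.07,-.06,-.052):
    manip.move_linear([.597,y,.062],v=.05); st()
c=shot("scene","push1.png")
E
```

```text
shut 1.72 [ 0.2247 -0.5832  0.2313] F [ 0.13 -0.51 -0.44] qd 0.0
above 3.85 [ 0.5967 -0.1268  0.2498] F [ 0.31  0.41 -0.69] qd 0.0
down 5.57 [ 0.5974 -0.125   0.0627] F [1.38 0.7  0.93] qd 0.0
 6.22 [ 0.597 -0.1    0.062] F [-0.51 -0.51  0.26] qd 0.01
 6.57 [ 0.5969 -0.09    0.062 ] F [-0.41 -2.47  1.39] qd 0.01
 6.92 [ 0.5971 -0.0793  0.062 ] F [-1.17 -1.25  1.51] qd 0.01
 7.27 [ 0.5971 -0.0692  0.0621] F [-0.58 -0.98  1.49] qd 0.01
 7.62 [ 0.5971 -0.059   0.062 ] F [-0.48 -0.95  0.03] qd 0.01
 7.92 [ 0.5971 -0.0512  0.062 ] F [ 0.29 -0.13  0.49] qd 0.01
```

View pics/push1.png

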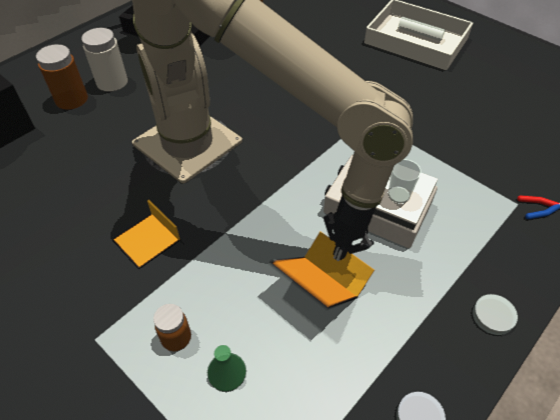

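The shield is rolling about its corner edge: the panel is tilted about 30° around (320,280), and the finger is at the foot near (343,255). I'll continue.

```bash
python3 - <<'E'
from h import *
for y in (-.042,-.032,-.022,-.005):
    manip.move_linear([.597,y,.062],v=.06); st()
manip.sleep(.3); c=shot("scene","push2.png"); W=cloud(c)
h=cv2.cvtColor(c["frame"],cv2.COLOR_RGB2HSV)
m=(h[...,0]>8)&(h[...,0]<32)&(h[...,1]>150)&(h[...,2]>50)&(W[...,0]>.48)&(W[...,1]>-.3)&(W[...,1]<.06)
P=W[m]; print(len(P),P.min(0).round(3),P.max(0).round(3))
a=P[P[:,2]>.03]; print(np.polyfit(a[:,2],a[:,1],1))
E
```

```text
8.29 [ 0.597  -0.0412  0.062 ] F [ 0.24 -0.59 -1.14] qd 0.01
 8.61 [ 0.597  -0.0313  0.062 ] F [ 0.78 -0.07  0.22] qd 0.01
 8.93 [ 0.597  -0.0213  0.062 ] F [ 0.34 -0.19 -0.33] qd 0.01
 9.36 [ 0.597  -0.0044  0.062 ] F [-0.6  -0.8   0.02] qd 0.01
2701 [ 0.517 -0.076  0.001] [0.678 0.008 0.172]
[-0.00070103 -0.0727969 ]
```

View pics/push2.png

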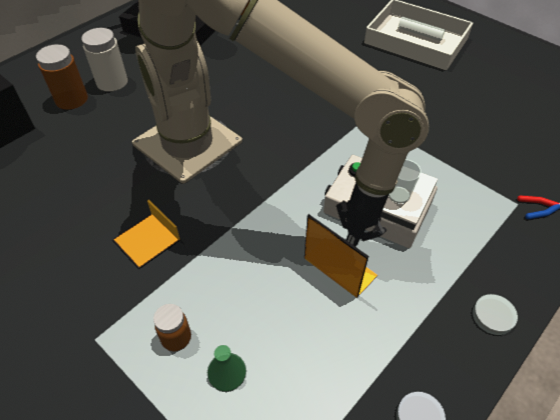

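The shield stands vertical (tilt about 0.001 rad, top at 0.172, edge moved about 1 mm). Now I'll withdraw upwards and go to the button.

```bash
python3 - <<'E'
from h import *
manip.move_linear([.597,-.002,.32],v=.15)
manip.move_ptp([.468,.184,.22],QD); st("above")
manip.move_linear([.468,.184,.108],v=.12); manip.sleep(.2); f0=st("near")["ft_force"][2]
for z in np.arange(.100,.0805,-.0015):
    manip.move_linear([.468,.184,z],v=.03); manip.sleep(.1); o=st()
    if o["ft_force"][2]-f0>9: break
E
```

```text
above 12.53 [0.4692 0.1831 0.2206] F [ 0.17 -0.76 -0.16] qd 0.01
near 13.82 [0.4684 0.1841 0.1085] F [-0.34 -0.92  0.04] qd 0.0
 14.33 [0.468  0.1841 0.1   ] F [ 0.16  0.31 -0.76] qd 0.0
 14.68 [0.468  0.184  0.0985] F [-0.34  0.79  0.76] qd 0.0
 15.03 [0.468 0.184 0.097] F [-0.56  0.24 -0.21] qd 0.0
 15.38 [0.468  0.184  0.0955] F [-0.95  0.62 -0.41] qd 0.0
 15.73 [0.468 0.184 0.094] F [ 0.34  0.46 -0.95] qd 0.0
 16.08 [0.468  0.184  0.0925] F [-0.32  0.64 -0.2 ] qd 0.0
 16.43 [0.4681 0.1841 0.0911] F [ 0.71 -0.14  0.69] qd 0.0
 16.78 [0.4681 0.1841 0.0896] F [0.42 0.91 2.23] qd 0.0
 17.13 [0.4681 0.1841 0.0881] F [0.61 0.1  3.16] qd 0.0
 17.48 [0.4681 0.1841 0.0866] F [1.35 0.43 3.96] qd 0.0
 17.83 [0.4682 0.1841 0.0859] F [-2.81 -1.27 15.75] qd 0.0
```

The force rose like a spring from z≈0.092 to 4 N, then met a hard stop at 0.086. That is 6 mm of travel, so the button is fully down. I'll release it, back off and verify.

```bash
python3 - <<'E'
from h import *
manip.move_linear([.468,.184,.26],v=.12); manip.move_ptp([.45,.02,.35],QD); manip.sleep(.3); st("away")
c=shot("scene","end.png"); W=cloud(c); h=cv2.cvtColor(c["frame"],cv2.COLOR_RGB2HSV)
m=(h[...,0]>8)&(h[...,0]<32)&(h[...,1]>150)&(h[...,2]>50)&(W[...,0]>.48)&(W[...,1]>-.3)&(W[...,1]<.06)
P=W[m]; print(P.min(0).round(3),P.max(0).round(3)); a=P[P[:,2]>.03]; print(np.polyfit(a[:,2],a[:,1],1))
g=(h[...,0]>50)&(h[...,0]<75)&(h[...,1]>150)&(h[...,2]>60); B=W[g]; B=B[(B[:,1]>.05)&(B[:,2]>.06)]
print("button",len(B),np.median(B,0) if len(B) else 0)
E
```

```text
away 20.52 [0.4499 0.0209 0.3495] F [-0.68 -0.1   0.75] qd 0.01
[ 0.519 -0.077 -0.001] [0.678 0.007 0.172]
[-0.0010567  -0.07280887]
button 66 [0.46927851 0.18289609 0.09179254]
```

View pics/end.png

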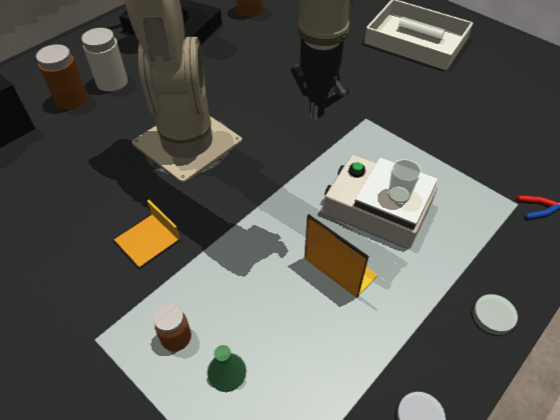

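The shield stands at (335,255) and the button is up at (357,169). The beaker (402,180), jar (172,327) and flask (227,368) haven't moved, and the arm is clear of everything. I'm handing the job in.

```bash
python3 -c "
from workcell import manip
print(manip.finish_job())"
```

```text
the job is handed in; nothing more can be done
None
```

I stood the shield up on its foot about where it lay, then pressed the start button fully down and let it spring back; the beaker, jar and flask stayed put, and the job is handed in (no verdict was returned).

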